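Load a label roll through the sprung flap of a dispenser

ROBOT

A 7-joint arm with a two-finger parallel gripper is mounted at the origin on a cart in front of the work surface, level with it; the furniture and walls round the work are solid. World frame = base frame: x ahead of the robot, y to its left, z up, the work surface at z = 0. Lengths are in m, angles in rad, forces in N, time in s.
With the tool pointing down it reaches from about 0.425 to 0.875 m from the base axis. Payload 4.7 kg.
Tool frame: the origin (TCP) lies at the centre of the arm's flange, where the gripper is bolted on; the fingertips stand 182 mm ahead of it and the grasp point (between the pads) lies 164 mm ahead of it; x points along the fingers, y is the direction in which the jaws open and shut, and the axes are right-handed (so a half turn about x gives the same grasp; the last joint's range is limited). The gripper opens to 87 mm and grips with 3 to 60 N. Pads are 19 mm wide; open, the fingers measure 117 mm over their backs; the gripper's body (75 mm by 190 mm) begins 51 mm behind the grasp point.
Start: joints at [-1.319, 0.321, -0.07, 1.45, 0.023, 1.371, -0.057], TCP at [0.153, 0.632, 0.405] pointing down, gripper open.
Joint ranges: [-2.86, 2.86], [-0.3, 2.09], [-1.38, 1.24], [0.06, 2.45], [-1.56, 4.7], [0.09, 2.05], [-2.69, 2.69]. Speed limits (rad/s): [2.57, 2.57, 3.14, 3.14, 3.14, 3.14, 3.14].

INTERFACE

Orientations are given as a rotation vector (axis times angle).
In Python, from bench import ctrl gives the robot as it stands.
- The arm moves only by the shell command python3 -m crank 'ROWS' [FORCE]. ROWS is JSON, one flat list of numbers, 7 for each row, row after row: the shift along the tool's x, y, z in mm, then the turn, a rotation vector about the tool's x, y, z in rad, then the finger opening in mm, from 0 to 87. A call has exactly 5 rows; each row shifts and turns the commanded pose from where the row before left it, along the tool's axes as they then stand; what a row does not reach is not made up. A row lasts 1/8 s, in which the tool goes at most 62.5 mm and 10.7 degrees, less where a joint would pass 70% of its speed; a pose out of reach is approached as far as the arm can. A call with a gripper value outside its range is refused whole. The fingers move at their own pace and stop on an object; FORCE is the grip in N (left out, the last holds). Time passes only in rows, so rows that do not move let the fingers close, or fill a call up. It gives the time, the measured TCP pose, the force and the opening at its end, in the units of the state.
- ctrl.get_state(): the state, without advancing time (a new reading comes with each control period).
- ctrl.get_image(name): name is "scene" or "top"; returns the picture (400x640x3 uint8, red, green, blue); there is no depth.
- ctrl.camera_params(name): a dict with "K" (3x3 intrinsics, pixels), "world_to_cam" (4x4, takes a point from world to camera coordinates). Camera axes: x right, y down, z forward; pixel columns grow to the right and rows downward; lengths in m; the calibration is good to about 2 mm. A picture is of the moment at which its call begins. camera_params takes no time and is no camera call.
- ctrl.close_job(): hands the job in, once; it reports no verdict.
Trained networks look in the newest picture that a camera, given by its name, has taken for a name from the list of things; names that differ only in an ending like _2 or _b are one class to them, and where a whole thing is asked for, a point or a joint stands for the part that bears it (a point fixed in the world has none). Each returns a list of dicts, best first, with "confidence" (0 to 1); they miss things now and then, are a little off and sometimes report something else, mostly with a low value. They report only what shows in the picture. A call takes as long as a camera call. They do not tell look-alikes from the thing itself.
- ctrl.regions_of(camera, target): "region" (400x640 bool, what is visible of it) and "at" ([column, row] in pixels, amid what is visible of it).
- ctrl.mark_of(camera, target): "at" ([column, row] in pixels: a listed point, or the origin of a listed thing).
The state is a dict: "time": time; "joint_positions": joint angles; "qd": joint speeds; "joint_torque": joint torques, N m; "position": TCP position; "tool_rot": TCP orientation; "ft_force": force on the tool from outside, world axes, zero at the start; "torque": the same for the moment, N m; "grip_width": opening from 0.0 (shut) to 1.0 (fully open).
Only numpy, scipy, OpenCV 4.12 (cv2) and the standard library are available. Lean on these libraries where they do the work, as an engineer would, in place of code of your own. Each camera call takes 0.05 s, during which the arm holds its last target.

TASK

Load the narrow label roll with the green core into the white label dispenser: push it in through the blue spring flap in the top as far as your grip allows, let go, and push it down with the shut fingers, past flap and brake, until it sits firmly on the sprung seat at the bottom inside. Press the seat down clearly (at least 2 mm) for a moment but gently, well short of its bottom stop (6.5 mm at most), then withdraw so that the flap springs shut above the roll. Leave the wide roll with the orange core and the other things where they are.

Things in the scene. Friction and masses are not known exactly. Their poses are not given: they have to be found in the camera images.
- roll_center (a point): Centre of the narrow label roll to load: white paper disc with a green core, 28 mm wide along its own x axis (level, the direction to grasp across), 78 mm in diameter, about 0.12 kg. It stands on its rim in one of two low grey cradles (60 x 76 x 8 mm); its centre is 39 mm below its top. It can be in either cradle and turned about the vertical.
- wide_roll_center (a point): Centre of the other label roll: white with an orange core, 33 mm wide, 86 mm in diameter, standing in the other cradle. It does not fit; leave it alone.
- mouth (a point): Centre of the dispenser's mouth, level with its flat top, 140 mm above the worktop; x to the hinge side, y along the mouth, z up. The mouth is 84 mm along y and reaches from x = -16 mm (solid front wall) to x = +16 mm (open flap). A roll goes in upright, its own x axis along the mouth's x axis, either way round; against the front wall its centre is at x = -2 mm.
- flap (a joint): Angle of the blue flap in the mouth, rad: 0 shut (level, just below the top), about 1.5 hanging down. 33 mm from hinge to free edge, 82 mm long, hinge along y at x = +17.5 mm of the mouth; its spring shuts it, with 1 to 3 N at the free edge. It can shut only when the roll's top is more than 34 mm below the mouth and the fingers are out.
- seat (a joint): How far the sprung seat at the shaft's bottom is pressed down, m: 0 free, 0.009 bottomed. It yields from 2.5 N, then 2.5 N per mm. Its height differs from start to start and must be felt: as the roll just touches it, the roll's top is 36 to 46 mm below the mouth. Home means down by 2 mm or more; never 6.5 mm or more (19 N on the seat besides the brake).
- calc_mark (a point): Top of the black desk calculator (120 x 75 x 17 mm), lying to the right; leave it alone.
- pad_mark (a point): Top of the yellow note pad (76 x 76 x 12 mm); leave it alone.
- pen_mark (a point): Middle of the pen (145 mm long), lying near the front edge; leave it alone.
- scoop_mark (a point): Middle of the steel powder scoop (118 mm long), lying near the front edge; leave it alone.
- dispenser: Fixed white label dispenser with a clear window in front; origin on the worktop straight below the mouth's centre, axes as the mouth's. Outside it reaches from x = -26 to +42 mm and y = -50 to +50 mm, 140 mm high with a flat top; the shaft inside is as long as the mouth.
- brake_shoe (a point): Top of the sprung rubber brake shoe inside the shaft, on the hinge side, 42 mm below the mouth. It presses the roll against the front wall, holds it wherever it is let go, and resists pushing with some 1 to 5 N.
There are look-alikes about, which are no part of the job. Leave any red look-alike of the part that bears roll_center alone.

How it is judged:
By the outcome, as a careful person would: the job done as asked, in the order asked, and still so for the second after the job is handed in, with the robot touching nothing.
It also fails if it takes over 58 s, if anything falls off the work surface, if the arm or the gripper's body presses on something with over 40 N, if the wrist force passes 120 N, or if a joint passes its speed limit or range.

## Working session

There is one attempt and no reset: what is moved stays moved. The work goes in short steps, Python scripts to look and compute and a shell command to move; the robot and the scene stay as the last step left them, time stands still between calls to the robot, and variables do not carry over. Pictures are saved under pics/ and viewed, and the job is handed in when it is done.

```bash
ls; mkdir -p pics; python3 - <<'E'
from bench import ctrl
import cv2
for n in ("scene","top"):
    im=ctrl.get_image(n); cv2.imwrite(f"pics/{n}0.png",im[:,:,::-1])
    p=ctrl.camera_params(n); print(n,p)
s=ctrl.get_state();print(s)
E
```

```text
pics
scene {'K': array([[364.77348613,   0.        , 322.32360187],
       [  0.        , 364.77348613, 199.89890543],
       [  0.        ,   0.        ,   1.        ]]), 'world_to_cam': array([[ 0.48552052, -0.87415348,  0.01120348, -0.30264537],
       [-0.5295506 , -0.3042703 , -0.79183063,  0.31685551],
       [ 0.69559039,  0.37851721, -0.61063797,  0.88565208],
       [ 0.        ,  0.        ,  0.        ,  1.        ]])}
top {'K': array([[384.47639775,   0.        , 321.83458241],
       [  0.        , 384.47639775, 203.7804927 ],
       [  0.        ,   0.        ,   1.        ]]), 'world_to_cam': array([[-0.0216972 , -0.99952741,  0.02177578, -0.07828096],
       [-0.99346227,  0.01911353, -0.11254948,  0.51362924],
       [ 0.11208008, -0.02407542, -0.99340748,  1.13957966],
       [ 0.        ,  0.        ,  0.        ,  1.        ]])}
{'time': 0.1, 'joint_positions': array([-1.31889673,  0.32176773, -0.07011193,  1.45154078,  0.02258279,
        1.37079364, -0.05690869]), 'qd': array([-0.00192076, -0.00015471, -0.00018959, -0.00385683, -0.00063901,
       -0.0002462 ,  0.00050524]), 'joint_torque': array([-2.48056886e-04, -4.92571199e+01, -4.05862620e-01, -3.13401496e+01,
       -6.42639189e-02,  3.94509814e-02,  6.71712269e-05]), 'position': array([0.15308815, 0.63153405, 0.4037647 ]), 'tool_rot': array([ 0.18530801,  1.56286247, -0.18800999]), 'ft_force': array([-0.02471692, -0.22604121, -0.02199522]), 'torque': array([-0.00428243,  0.00871019, -0.00967276]), 'grip_width': 0.9996933226901776}
```

View pics/scene0.png

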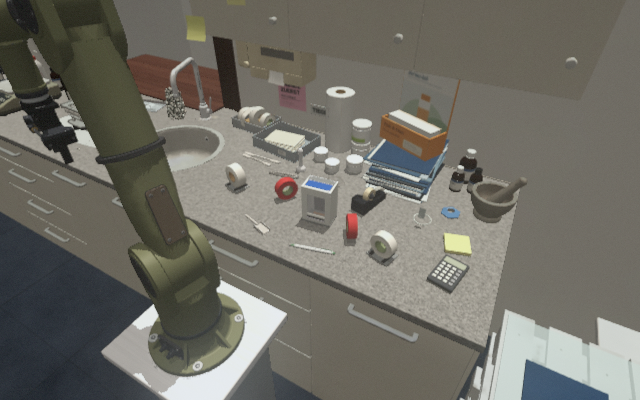

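View pics/top0.png

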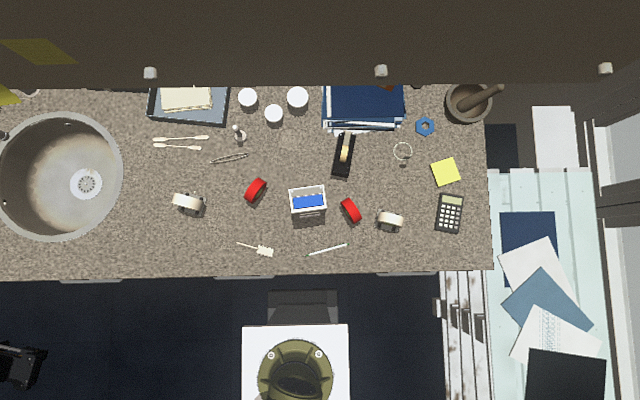

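The rolls stand at top-view px (187,202) and (390,219), the dispenser is at (308,200), and there are two red look-alikes at (255,189) and (350,209). I'll zoom in and run the networks.

```bash
cat > h.py <<'E'
import numpy as np, cv2
from bench import ctrl
from scipy.optimize import least_squares
P={n:ctrl.camera_params(n) for n in ("scene","top")}
def proj(n,p):
    p=np.atleast_2d(p); T=P[n]["world_to_cam"]; c=p@T[:3,:3].T+T[:3,3]; q=c@P[n]["K"].T; return q[:,:2]/q[:,2:]
def ray(n,uv):
    T=P[n]["world_to_cam"];R=T[:3,:3];o=-R.T@T[:3,3];d=R.T@np.linalg.solve(P[n]["K"],[uv[0],uv[1],1]);return o,d
def atz(n,uv,z):
    o,d=ray(n,uv);return o+d*(z-o[2])/d[2]
def tri(a,b):
    f=lambda p:np.r_[proj("scene",p)[0]-a,proj("top",p)[0]-b]
    r=least_squares(f,[.5,0,.05]);return r.x,np.abs(r.fun).max()
E
python3 - <<'E'
from h import *
for n in ("scene","top"):
    im=ctrl.get_image(n)
    cv2.imwrite(f"pics/{n}1.png",0*im)
    for t in ("roll_center","wide_roll_center","mouth","dispenser","brake_shoe"):
        print(n,t,[(np.round(d["at"],1).tolist(),round(d["confidence"],2)) for d in ctrl.mark_of(n,t)])
    def crop(c,r,w,h,k): return cv2.resize(im[r:r+h,c:c+w,::-1],None,fx=k,fy=k,interpolation=cv2.INTER_CUBIC)
    if n=="scene":
        a=crop(210,145,100,75,4);b=crop(340,205,100,75,4);d=crop(280,160,100,75,4)
    else:
        a=crop(140,165,100,75,4);b=crop(340,180,100,75,4);d=crop(260,165,100,75,4)
    cv2.imwrite(f"pics/{n}z.png",np.vstack([np.hstack([a,b]),np.hstack([d,0*d])]))
E
```

```text
scene roll_center [([352.8, 226.4], 0.69), ([286.8, 188.7], 0.69), ([383.4, 242.5], 0.63)]
scene wide_roll_center [([237.2, 176.6], 0.91)]
scene mouth [([318.0, 182.7], 0.89)]
scene dispenser [([315.7, 218.4], 0.87)]
scene brake_shoe [([316.4, 194.7], 0.73), ([312.4, 249.0], 0.4)]
top roll_center [([390.0, 217.5], 0.66), ([254.7, 193.3], 0.59), ([350.8, 207.9], 0.57)]
top wide_roll_center [([188.5, 200.7], 0.76)]
top mouth [([306.4, 204.6], 0.68)]
top dispenser [([305.4, 210.5], 0.84), ([306.0, 195.8], 0.69)]
top brake_shoe [([442.9, 173.1], 0.41)]
```

```bash
rm pics/scene1.png pics/top1.png
```

```text
(no output)
```

View pics/scenez.png

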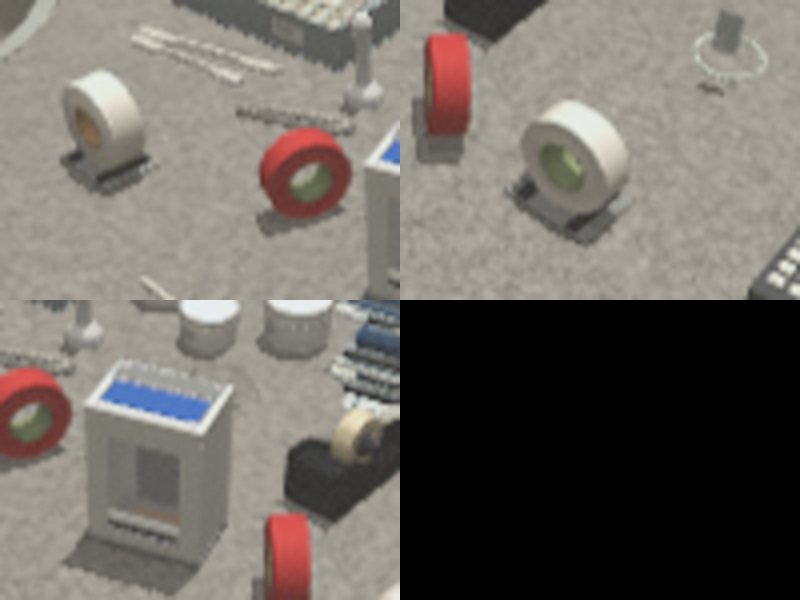

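View pics/topz.png

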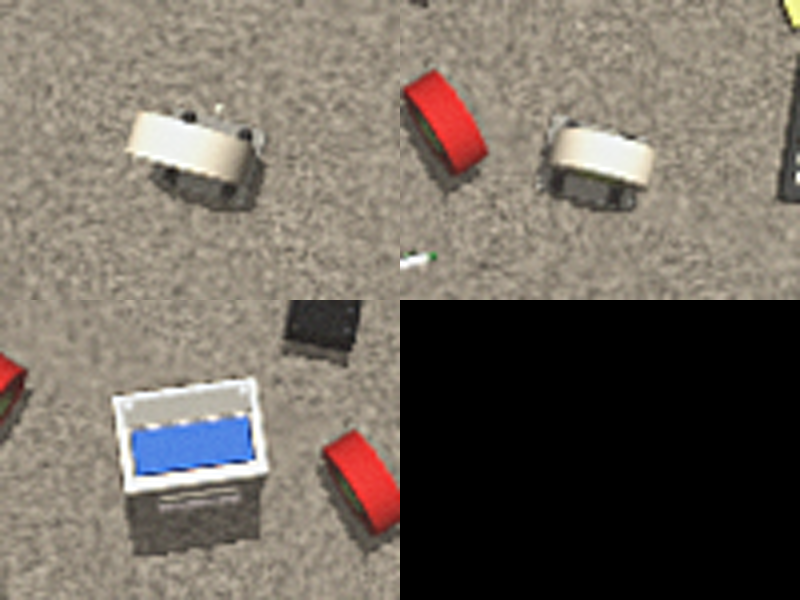

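```bash
cat > fit.py <<'E'
from h import *
from scipy.optimize import minimize
S=8
def sil(n,pts):
    q=proj(n,pts); h=cv2.convexHull(np.float32(q))[:,0]
    m=np.zeros((400*S//1,1),np.uint8)
    return h
def render(h,box):
    c0,r0,c1,r1=box
    m=np.zeros(((r1-r0)*S,(c1-c0)*S),np.uint8)
    cv2.fillPoly(m,[np.round(((h+0.5-[c0,r0])*S)*16).astype(np.int32)],255,shift=4)
    return cv2.resize(m,(c1-c0,r1-r0),interpolation=cv2.INTER_AREA)/255.
def roll(p):
    x,y,a=p[:3]; t=np.linspace(0,2*np.pi,60); o=[]
    for s in (-.014,.014):
        o.append(np.c_[s*np.cos(a)-.039*np.cos(t)*np.sin(a)+x, s*np.sin(a)+.039*np.cos(t)*np.cos(a)+y, p[3]+.039*np.sin(t)])
    return np.vstack(o)
def boxpts(p,X,Y,Z):
    x,y,a=p[:3]
    return np.array([[x+i*np.cos(a)-j*np.sin(a),y+i*np.sin(a)+j*np.cos(a),k] for i in X for j in Y for k in Z])
def fit(model,masks,p0,step):
    data=[]
    for n,m in masks:
        r,c=np.nonzero(m); b=(c.min()-8,r.min()-8,c.max()+9,r.max()+9)
        data.append((n,m[b[1]:b[3],b[0]:b[2]].astype(float),b))
    f=lambda p:sum(np.abs(render(sil(n,model(p)),b)-m).sum()/m.sum() for n,m,b in data)
    best=None
    for k in range(4):
        sx=np.vstack([p0]+[np.array(p0)+np.eye(len(p0))[i]*step[i]*(-1)**k for i in range(len(p0))])
        r=minimize(f,p0,method="Nelder-Mead",options=dict(initial_simplex=sx,maxiter=400,xatol=1e-4,fatol=1e-4)); p0=r.x
    return r.x,r.fun
E
python3 - <<'E'
from fit import *
mk={}
ims={n:ctrl.get_image(n) for n in("scene","top")}
for n in ims:
    for t,c in (("roll_center",{"scene":(383,243),"top":(390,218)}),("dispenser",{"scene":(318,200),"top":(308,200)})):
        L=[d for d in ctrl.regions_of(n,t) if np.hypot(*(np.array(d["at"])-c[n]))<15]
        if L: mk[n,t]=L[0]["region"]; print(n,t,L[0]["confidence"],mk[n,t].sum())
    hsv=cv2.cvtColor(ims[n],cv2.COLOR_RGB2HSV)
    b=cv2.inRange(hsv,(105,120,80),(130,255,255))>0
    k,lab,st,ce=cv2.connectedComponentsWithStats(b.astype(np.uint8))
    for i in range(1,k):
        if st[i,4]>60 and abs(ce[i,0]-(318 if n=="scene" else 308))<15 and abs(ce[i,1]-(185 if n=="scene" else 200))<15: mk[n,"blue"]=lab==i; print(n,"blue",st[i],ce[i])
np.savez("mk.npz",**{a+"__"+b:v for (a,b),v in mk.items()})
p0=tri(np.array([383.4,242.5]),np.array([390,217.5]));print("roll tri",p0)
p1=tri(np.array([318,182.7]),np.array([306.4,204.6]));print("mouth tri",p1)
G=lambda t:[(n,mk[n,t]) for n in("scene","top") if (n,t) in mk]
for ms in (G("roll_center"),G("roll_center")[:1],G("roll_center")[1:]):
  for a0 in (-.3,0.1,.5):
    print("roll",[np.round(v,4) for v in fit(roll,ms,[*p0[0][:2],a0,.045],[.01,.01,.2,.004])])
for ms in (G("dispenser"),G("dispenser")[:1],G("dispenser")[1:]):
  if ms: print("disp",[np.round(v,4) for v in fit(lambda p:boxpts(p,(-.026,.042),(-.05,.05),(0,.14)),ms,[*p1[0][:2],0.1],[.01,.01,.2])])
for ms in (G("blue"),G("blue")[:1],G("blue")[1:]):
  if ms: print("blue",[np.round(v,4) for v in fit(lambda p:boxpts(p,(-.0155,.0175),(-.041,.041),(.139,)),ms,[*p1[0][:2],0.1],[.01,.01,.2])])
E
```

```text
scene roll_center 0.73 523
scene blue [306 181  26   9 121] [318.54545455 184.9338843 ]
top roll_center 0.85 304
top dispenser 0.69 1026
top blue [293 194  31  15 319] [307.63322884 201.29467085]
roll tri (array([ 0.4650116 , -0.29254453,  0.0434792 ]), np.float64(0.040715836320202925))
mouth tri (array([ 0.4986971 , -0.0468352 ,  0.15115134]), np.float64(1.4877157544967758))
roll [array([ 0.4603, -0.2925, -0.275 ,  0.0434]), np.float64(0.1588)]
roll [array([ 0.4605, -0.2924, -0.2692,  0.0432]), np.float64(0.1588)]
roll [array([ 0.4602, -0.2925, -0.2664,  0.0436]), np.float64(0.1592)]
roll [array([ 0.4816, -0.2885, -0.3247,  0.0237]), np.float64(0.0414)]
roll [array([ 0.4813, -0.2883, -0.3342,  0.0238]), np.float64(0.0408)]
roll [array([ 0.4775, -0.2895, -0.3364,  0.0278]), np.float64(0.042)]
roll [array([ 0.4603, -0.2922, -0.259 ,  0.0414]), np.float64(0.0594)]
roll [array([ 0.4602, -0.2914, -0.2565,  0.0438]), np.float64(0.0607)]
roll [array([ 0.4595, -0.2894, -0.2527,  0.0539]), np.float64(0.0659)]
disp [array([ 0.5069, -0.0461,  0.1205]), np.float64(0.0465)]
disp [array([ 0.5069, -0.0461,  0.1205]), np.float64(0.0465)]
blue [array([ 0.506 , -0.0477,  0.0991]), np.float64(0.4848)]
blue [array([ 0.5075, -0.0476,  0.1005]), np.float64(0.3453)]
blue [array([ 0.5067, -0.047 ,  0.0985]), np.float64(0.1318)]
```

```bash
cat >> h.py <<'E'
from scipy.spatial.transform import Rotation as Ro
def show():
    s=ctrl.get_state();R=Ro.from_rotvec(s["tool_rot"]).as_matrix()
    print("t",round(s["time"],2),"p",np.round(s["position"]*1e3,1),"tip z",round((s["position"]+.182*R[:,0])[2]*1e3,1),"yaw_y",round(np.arctan2(R[1,1],R[0,1]),3),"xax",np.round(R[:,0],3),"F",np.round(s["ft_force"],1),"w",round(s["grip_width"]*87,1)); return s,R
def goto(pos,yaw,tips=True):
    """total tool-frame shift (mm, in present frame) and rotvec to tool-down with tool y at yaw; pos=of the fingertip centre or tcp"""
    s,R=show(); Rt=np.c_[[0,0,-1],[np.cos(yaw),np.sin(yaw),0],np.cross([0,0,-1],[np.cos(yaw),np.sin(yaw),0])]
    p=np.array(pos)-(.182*Rt[:,0] if tips else 0)
    rv=Ro.from_matrix(R.T@Rt).as_rotvec()
    print("shift now-frame mm",np.round(R.T@(p-s["position"])*1e3,1),"after-turn frame",np.round(Rt.T@(p-s["position"])*1e3,1),"rotvec",np.round(rv,3)); return R,Rt,p
E
python3 - <<'E'
from h import *
R,Rt,p=goto([.46,-.292,.25],-.27); goto([.46,-.292,.25],-.27+np.pi)
print(np.round(R,3))
E
```

```text
t 1.0 p [153.1 631.7 404.8] tip z 222.8 yaw_y 1.333 xax [ 0.  0. -1.] F [-0.6  0.3 -0.1] w 86.9
shift now-frame mm [ -27.3 -825.4  515.8] after-turn frame [-27.2 542.1 808.4] rotvec [ 1.603 -0.    -0.   ]
t 1.0 p [153.1 631.7 404.8] tip z 222.8 yaw_y 1.333 xax [ 0.  0. -1.] F [-0.6  0.3 -0.1] w 86.9
shift now-frame mm [ -27.3 -825.4  515.8] after-turn frame [ -27.2 -542.1 -808.4] rotvec [-1.539  0.    -0.   ]
[[ 0.     0.236  0.972]
 [ 0.     0.972 -0.236]
 [-1.     0.     0.   ]]
```

```bash
python3 -m crank '[0,-5,60,0.09,0,0,87, 0,-5,60,0.09,0,0,87, 0,-5,60,0.09,0,0,87, 0,-5,60,0.09,0,0,87, 0,-5,60,0.09,0,0,87]'
python3 -m crank '[0,-5,60,0.09,0,0,87, 0,-5,60,0.09,0,0,87, 0,-5,60,0.09,0,0,87, 0,-5,60,0.09,0,0,87, 0,-5,60,0.09,0,0,87]'
python3 -m crank '[0,-5,60,0.09,0,0,87, 0,-5,60,0.09,0,0,87, 0,-5,60,0.09,0,0,87, 0,-5,60,0.09,0,0,87, 0,-5,60,0.09,0,0,87]'
python3 -c "
from h import *
goto([.46,-.292,.2],-.27)"
```

```text
time: 1.62
position: [0.4166, 0.4871, 0.4048]
tool_rot: [0.541, 1.502, -0.54]
ft_force: [0.4, 0.9, 0.4]
grip_width: 0.999
time: 2.25
position: [0.5894, 0.2436, 0.4049]
tool_rot: [0.887, 1.382, -0.886]
ft_force: [-0.1, 0.0, -0.5]
grip_width: 1.004
time: 2.88
position: [0.6391, -0.0508, 0.4048]
tool_rot: [1.224, 1.199, -1.223]
ft_force: [1.2, 0.1, -0.3]
grip_width: 1.0
t 2.88 p [639.1 -50.8 404.8] tip z 222.8 yaw_y -0.02 xax [ 0.001  0.    -1.   ] F [ 1.2  0.1 -0.3] w 87.0
shift now-frame mm [  22.7 -174.3  244.6] after-turn frame [  22.8 -108.3  280.2] rotvec [ 0.25  -0.    -0.001]
```

```bash
python3 -m crank '[4,-30,50,0.05,0,0,87, 4,-30,50,0.05,0,0,87, 4,-30,50,0.05,0,0,87, 4,-20,52,0.05,0,0,87, 4,-20,50,0.05,0,0,87]'
python3 -m crank '[0,0,0,0,0,0,87, 0,0,0,0,0,0,87, 0,0,0,0,0,0,87, 0,0,0,0,0,0,87, 0,0,0,0,0,0,87]'
python3 - <<'E'
from h import *
goto([.46,-.292,.068],-.27)
for n in("scene","top"):
    im=ctrl.get_image(n)[:,:,::-1]
    cv2.imwrite(f"pics/{n}2.png",im)
E
```

```text
time: 3.5
position: [0.4794, -0.2866, 0.385]
tool_rot: [1.405, 1.069, -1.403]
ft_force: [1.0, -0.5, -1.1]
grip_width: 1.0
time: 4.12
position: [0.4811, -0.2844, 0.3847]
tool_rot: [1.402, 1.072, -1.402]
ft_force: [-0.4, -0.0, -0.2]
grip_width: 0.996
t 4.12 p [ 481.1 -284.4  384.7] tip z 202.7 yaw_y -0.265 xax [-0. -0. -1.] F [-0.4 -0.  -0.2] w 86.7
shift now-frame mm [134.7 -18.3  12.9] after-turn frame [134.7 -18.3  13. ] rotvec [0.005 0.    0.   ]
```

View pics/scene2.png

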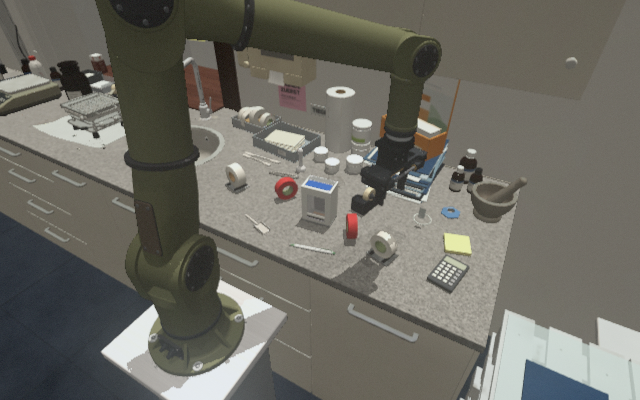

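View pics/top2.png

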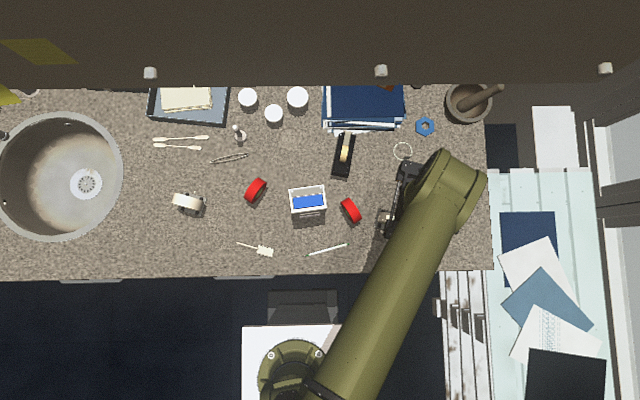

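```bash
python3 -m crank '[0,-9,6,0.01,0,0,87, 0,-9,7,0.01,0,0,87, 25,0,0,0,0,0,87, 35,0,0,0,0,0,87, 30,0,0,0,0,0,87]'
python3 -m crank '[10,0,0,0,0,0,87, 0,0,0,0,0,0,87, 0,0,0,0,0,0,87, 0,0,0,0,0,0,87, 0,0,0,0,0,0,87]'
python3 - <<'E'
from h import *
goto([.46,-.292,.070],-.28)
im=ctrl.get_image("scene")[180:280,330:450,::-1]
cv2.imwrite("pics/s3.png",cv2.resize(im,None,fx=6,fy=6,interpolation=cv2.INTER_CUBIC))
im=ctrl.get_image("top")[160:260,330:450,::-1]
cv2.imwrite("pics/t3.png",cv2.resize(im,None,fx=6,fy=6,interpolation=cv2.INTER_CUBIC))
E
```

```text
time: 4.85
position: [0.4587, -0.2931, 0.2939]
tool_rot: [1.419, 1.059, -1.418]
ft_force: [1.5, -0.4, 0.1]
grip_width: 0.997
time: 5.48
position: [0.46, -0.2928, 0.2854]
tool_rot: [1.418, 1.059, -1.416]
ft_force: [-0.4, -0.5, -0.8]
grip_width: 1.002
t 5.47 p [ 460.  -292.8  285.4] tip z 103.4 yaw_y -0.287 xax [ 0.001 -0.    -1.   ] F [-0.4 -0.5 -0.8] w 87.2
shift now-frame mm [33.4 -0.3 -0.8] after-turn frame [33.4 -0.2 -0.8] rotvec [-0.007 -0.    -0.001]
```

View pics/s3.png

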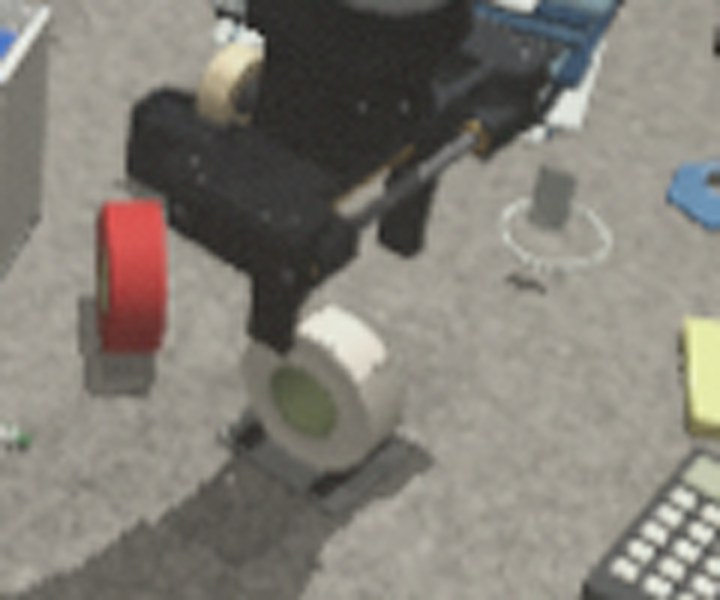

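View pics/t3.png

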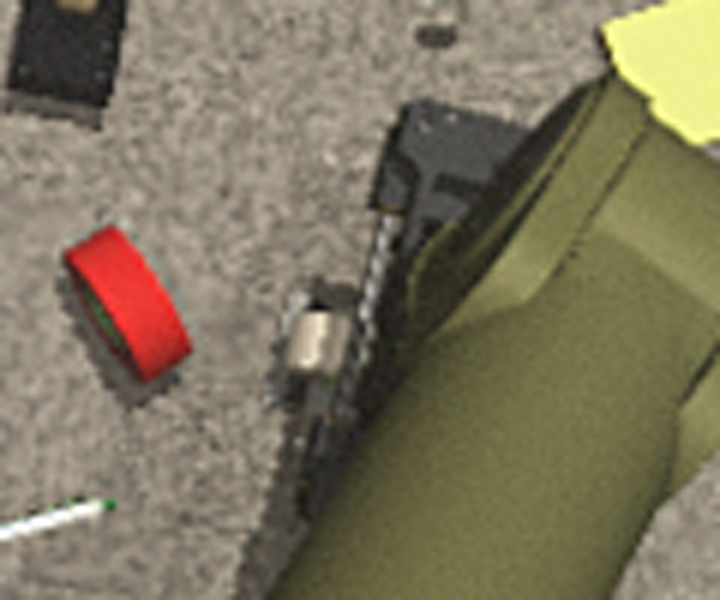

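The front finger is just in front of the roll's near face and the far finger clears behind, so the roll sits between them. I'll go down and grip.

```bash
python3 -m crank '[14,0,-1,0,0,0,87, 14,0,0,0,0,0,87, 5,0,0,0,0,0,87, 0,0,0,0,0,0,87, 0,0,0,0,0,0,87]' 30
python3 -m crank '[0,0,0,0,0,0,40, 0,0,0,0,0,0,20, 0,0,0,0,0,0,20, 0,0,0,0,0,0,20, 0,0,0,0,0,0,20]' 30
python3 -m crank '[0,0,0,0,0,0,20, 0,0,0,0,0,0,20, 0,0,0,0,0,0,20, 0,0,0,0,0,0,20, 0,0,0,0,0,0,20]' 30
python3 - <<'E'
from h import *
show()
im=ctrl.get_image("scene")[180:280,330:450,::-1]
cv2.imwrite("pics/s4.png",cv2.resize(im,None,fx=6,fy=6,interpolation=cv2.INTER_CUBIC))
E
```

```text
time: 6.2
position: [0.4602, -0.292, 0.2519]
tool_rot: [1.418, 1.059, -1.417]
ft_force: [-0.3, 0.6, 0.3]
grip_width: 0.998
time: 6.82
position: [0.4601, -0.2917, 0.2518]
tool_rot: [1.418, 1.06, -1.417]
ft_force: [-0.0, 0.1, -0.3]
grip_width: 0.518
time: 7.45
position: [0.46, -0.2918, 0.2517]
tool_rot: [1.417, 1.06, -1.417]
ft_force: [0.2, -0.2, 0.2]
grip_width: 0.32
t 7.45 p [ 460.  -291.8  251.7] tip z 69.7 yaw_y -0.287 xax [ 0.  0. -1.] F [ 0.2 -0.2  0.2] w 27.8
```

View pics/s4.png

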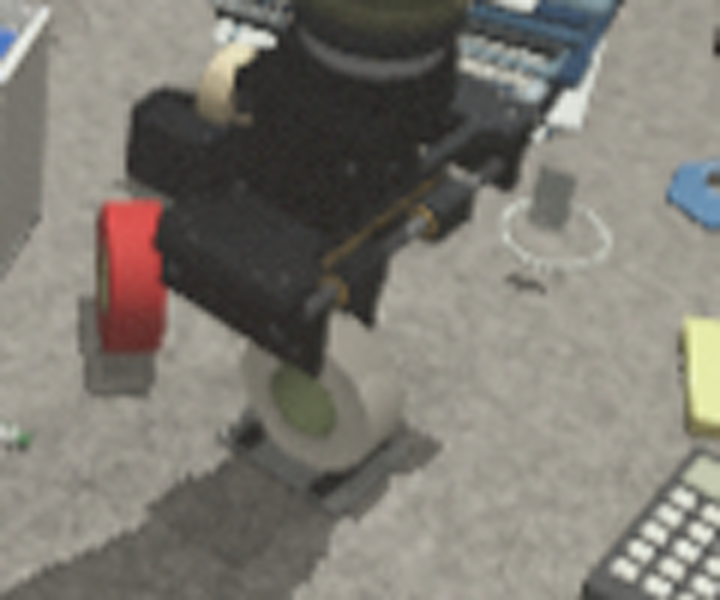

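Gripped: the opening reads 27.8 mm against a 28 mm roll. Now I'll lift.

```bash
python3 -m crank '[-10,0,0,0,0,0,20, -30,0,0,0,0,0,20, -50,0,0,0,0,0,20, -50,0,0,0,0,0,20, -35,0,0,0,0,0,20]' 30
python3 - <<'E'
from h import *
R,Rt,p=goto([.5065,-.0465,.245],.11)
im=ctrl.get_image("scene")[120:280,280:450,::-1]
cv2.imwrite("pics/s5.png",cv2.resize(im,None,fx=3.5,fy=3.5,interpolation=cv2.INTER_CUBIC))
E
```

```text
time: 8.12
position: [0.4598, -0.2922, 0.4298]
tool_rot: [1.419, 1.057, -1.416]
ft_force: [0.3, -0.4, -1.3]
grip_width: 0.321
t 8.12 p [ 459.8 -292.2  429.8] tip z 247.8 yaw_y -0.287 xax [ 0.003 -0.001 -1.   ] F [ 0.3 -0.4 -1.3] w 27.9
shift now-frame mm [   2.7  -24.9 -248.9] after-turn frame [   2.8   73.4 -239.1] rotvec [-0.397  0.    -0.003]
```

View pics/s5.png

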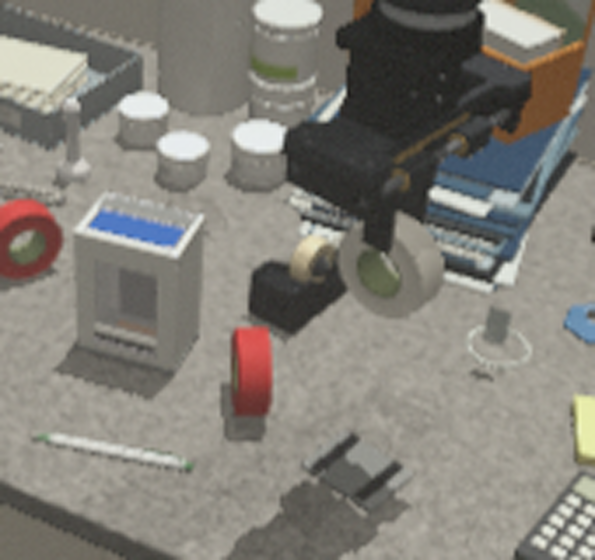

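```bash
python3 -m crank '[0,5,-49,-0.08,0,0,20, 0,5,-49,-0.08,0,0,20, 0,5,-49,-0.08,0,0,20, 0,5,-49,-0.08,0,0,20, 0,5,-49,-0.077,0,0,20]' 30
python3 -m crank '[0,0,0,0,0,0,20, 0,0,0,0,0,0,20, 0,0,0,0,0,0,20, 0,0,0,0,0,0,20, 0,0,0,0,0,0,20]'
python3 - <<'E'
from h import *
goto([.5065,-.0465,.245],.11)
for n,b in(("scene",(110,240,250,390)),("top",(150,250,240,370))):
    im=ctrl.get_image(n)[b[0]:b[1],b[2]:b[3],::-1]
    cv2.imwrite(f"pics/{n}6.png",cv2.resize(im,None,fx=5,fy=5,interpolation=cv2.INTER_CUBIC))
E
```

```text
time: 8.8
position: [0.5154, -0.052, 0.427]
tool_rot: [1.126, 1.26, -1.126]
ft_force: [1.8, 0.4, -1.3]
grip_width: 0.322
time: 9.43
position: [0.5155, -0.0542, 0.4268]
tool_rot: [1.129, 1.259, -1.129]
ft_force: [0.3, -0.1, -1.7]
grip_width: 0.322
t 9.43 p [515.5 -54.2 426.8] tip z 244.8 yaw_y 0.109 xax [ 0.  0. -1.] F [ 0.3 -0.1 -1.7] w 28.0
shift now-frame mm [-0.2 -8.1 -8.6] after-turn frame [-0.2 -8.1 -8.6] rotvec [-0.001 -0.    -0.   ]
```

View pics/scene6.png

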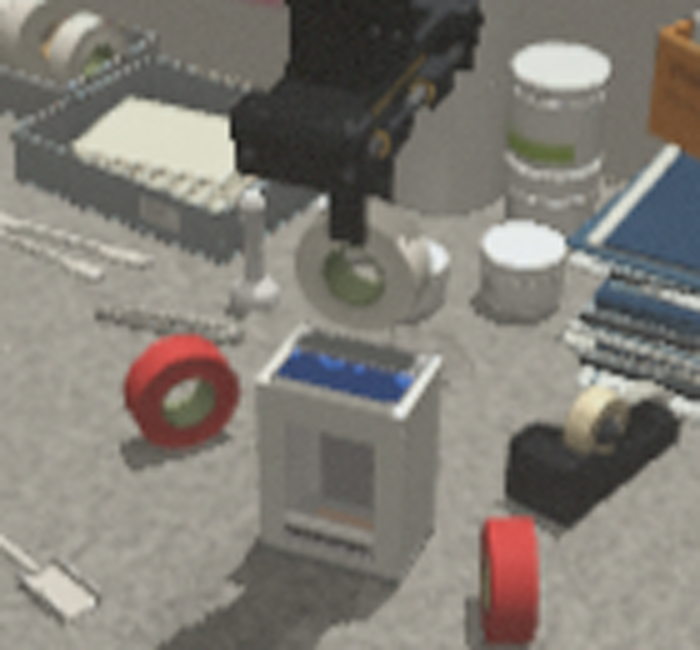

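View pics/top6.png

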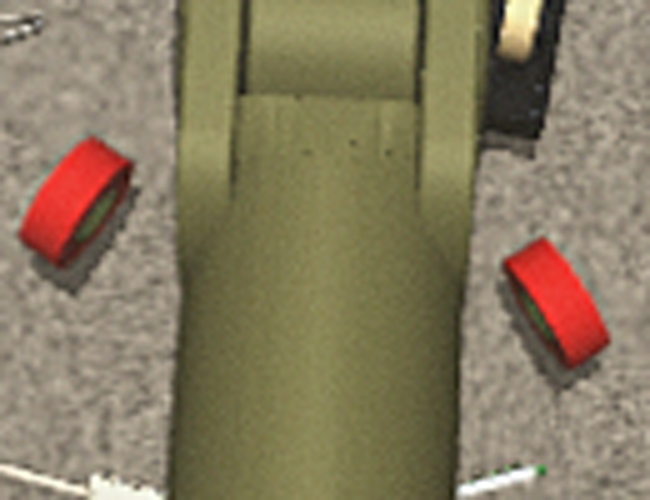

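```bash
python3 - <<'E'
from fit import *
s,R=show(); g=s["position"]; yaw=.109
ctrl.get_image("scene")
for d in ctrl.regions_of("scene","roll_center"): print("roll",d["at"],d["confidence"],d["region"].sum())
L=[d for d in ctrl.regions_of("scene","roll_center") if abs(d["at"][0]-321)<14 and abs(d["at"][1]-163)<14]
u=np.array([np.cos(yaw),np.sin(yaw)]);v=np.array([-np.sin(yaw),np.cos(yaw)])
if L:
    m=L[0]["region"]
    # finger covers part: use hull of the mask
    c=np.argwhere(m)[:,::-1].astype(np.float32); hl=cv2.convexHull(c); mm=np.zeros((400,640),np.uint8); cv2.fillConvexPoly(mm,hl.astype(np.int32),1)
    f=lambda p:roll([*(g[:2]+v*p[0]+u*p[2]*0),yaw,p[1]])
    print("mask",m.sum(),mm.sum(), fit(f,[("scene",mm>0)],[0,.225,0],[.005,.005,.001]))
    f2=lambda p:roll([*(g[:2]+v*p[0]+u*p[2]),yaw,p[1]])
    print("free u", fit(f2,[("scene",mm>0)],[0,.225,0],[.005,.005,.005]))
L=ctrl.regions_of("scene","dispenser")
for d in L:
    m=d["region"]; print("disp",d["at"],d["confidence"],m.sum())
    if m.sum()>500: 
        c=np.argwhere(m)[:,::-1].astype(np.float32); hl=cv2.convexHull(c); mm=np.zeros((400,640),np.uint8); cv2.fillConvexPoly(mm,hl.astype(np.int32),1)
        print(mm.sum(),fit(lambda p:boxpts(p,(-.026,.042),(-.05,.05),(0,.14)),[("scene",mm>0)],[.5065,-.0465,.11],[.01,.01,.2]))
E
```

```text
t 9.53 p [515.5 -53.8 426.8] tip z 244.8 yaw_y 0.109 xax [ 0.  0. -1.] F [-0.4 -0.4 -1. ] w 28.0
roll [324.8, 163.9] 0.89 442
roll [352.8, 227.8] 0.76 280
roll [286.1, 183.3] 0.6 437
mask 442 523 (array([-0.00444571,  0.21860978,  0.000623  ]), np.float64(0.11221084992314326))
free u (array([0.01108436, 0.19273273, 0.03774925]), np.float64(0.07202789337532335))
disp [318.3, 198.9] 0.89 1615
1664 (array([ 0.51067281, -0.04723867,  0.06839676]), np.float64(0.031841534690799395))
```

```bash
cat > edge.py <<'E'
from h import *
from scipy.ndimage import map_coordinates
C={n:cv2.imread(f"pics/{n}0.png").astype(float) for n in("scene","top")}
def W(p,q): x,y,a=p[:3]; return np.array([x+q[0]*np.cos(a)-q[1]*np.sin(a),y+q[0]*np.sin(a)+q[1]*np.cos(a),q[2]])
c=lambda i,j,k:(i,j,k)
A=-.026;B=.042;Y=.05;Z=.14
topE=[((A,-Y,Z),(A,Y,Z)),((B,-Y,Z),(B,Y,Z)),((A,-Y,Z),(B,-Y,Z)),((A,Y,Z),(B,Y,Z))]
E={"top":topE,"scene":topE+[((A,-Y,.02),(A,-Y,Z)),((A,Y,.02),(A,Y,Z))]}
def meas(n,p,ch,w):
    g=C[n].mean(2) if ch is None else C[n][:,:,ch]
    out=[]
    for e,(a,b) in enumerate(E[n]):
        q=proj(n,np.array([W(p,a),W(p,b)])); d=q[1]-q[0];L=np.hypot(*d);d/=L;nn=np.array([-d[1],d[0]])
        t=np.arange(-w,w+.01,.1)
        prof=[]
        for s in np.arange(.12,.89,.04):
            x=q[0]+d*L*s+nn*t[:,None]
            prof.append(map_coordinates(g,[x[:,1],x[:,0]],order=1))
        pr=np.median(prof,0); gr=np.gradient(cv2.GaussianBlur(pr[:,None],(1,9),1.5)[:,0])
        ag=np.abs(gr); i=ag.argmax(); wv=ag*(np.abs(t-t[i])<1.0); out.append(((wv*t).sum()/wv.sum(),gr[i]*10))
    return out
def solve(views,p=(.507,-.0468,.105),it=6,skip=()):
    p=np.array(p)
    def model(p): return {n:[proj(n,np.array([W(p,a),W(p,b)])).mean(0) for a,b in E[n]] for n in views}
    for k in range(it):
        obs=[];
        for n in views:
            for e,(o,gv) in enumerate(meas(n,p,None,3 if k<3 else 2)):
                if (n,e) in skip: continue
                a,b=E[n][e]; q=proj(n,np.array([W(p,a),W(p,b)])); d=(q[1]-q[0])/np.hypot(*(q[1]-q[0])); nn=np.array([-d[1],d[0]])
                # yaw info: use two half points too
                for s in (.2,.8): obs.append((n,a,b,q[0]+(q[1]-q[0])*s+nn*o,o,gv,e,nn,s))
        def f(pp):
            r=[]
            for n,a,b,pt,o,gv,e,nn,s in obs:
                q=proj(n,np.array([W(pp,a),W(pp,b)])); m=q[0]+(q[1]-q[0])*s; r.append((m-pt)@nn)
            return np.array(r)
        p=least_squares(f,p).x
    return p,[(n,e,round(o,2),round(gv)) for n,a,b,pt,o,gv,e,nn,s in obs if s==.2]
E
python3 - <<'E'
from edge import *
for v in (["top"],["scene"],["top","scene"]):
    for y in (.07,.1,.13):
        p,o=solve(v,(.507,-.0468,y)); print(v,np.round(p,4))
    print(o)
for n in("scene","top"):
    im=cv2.imread(f"pics/{n}0.png"); k=8; r=(165,235,285,350) if n=="scene" else (175,225,275,340)
    big=cv2.resize(im[r[0]:r[1],r[2]:r[3]],None,fx=k,fy=k,interpolation=cv2.INTER_NEAREST)
    pp,_=solve(["top"])
    for a,b in E[n]+[((-.016,-.042,Z),(-.016,.042,Z)),((.0175,-.041,Z-.001),(.0175,.041,Z-.001))]:
        q=(proj(n,np.array([W(pp,a),W(pp,b)]))+.5-[r[2],r[0]])*k; cv2.line(big,tuple(q[0].astype(int).tolist()),tuple(q[1].astype(int).tolist()),(0,0,255),1)
    cv2.imwrite(f"pics/{n}e.png",big)
E
```

```text
['top'] [ 0.5073 -0.0432  0.0701]
['top'] [ 0.5074 -0.0436  0.1001]
['top'] [ 0.5073 -0.044   0.1301]
[('top', 0, np.float64(0.08), 100), ('top', 1, np.float64(-0.08), -100), ('top', 2, np.float64(-1.28), 80), ('top', 3, np.float64(1.28), 97)]
['scene'] [ 0.5065 -0.0517  0.0494]
['scene'] [ 0.5065 -0.0518  0.0499]
['scene'] [ 0.5064 -0.0518  0.0492]
[('scene', 0, np.float64(-0.28), 57), ('scene', 1, np.float64(0.57), -13), ('scene', 2, np.float64(-0.78), -73), ('scene', 3, np.float64(1.22), -56), ('scene', 4, np.float64(0.02), -4), ('scene', 5, np.float64(-0.35), -19)]
['top', 'scene'] [ 0.5076 -0.0484  0.1204]
['top', 'scene'] [ 0.5077 -0.0483  0.1266]
['top', 'scene'] [ 0.5077 -0.0483  0.1247]
[('top', 0, np.float64(0.16), 105), ('top', 1, np.float64(-0.04), -98), ('top', 2, np.float64(-0.58), -74), ('top', 3, np.float64(-0.24), 105), ('scene', 0, np.float64(-0.68), 58), ('scene', 1, np.float64(0.34), -16), ('scene', 2, np.float64(0.36), -74), ('scene', 3, np.float64(0.38), 45), ('scene', 4, np.float64(-0.05), -3), ('scene', 5, np.float64(0.4), -20)]
```

View pics/scenee.png

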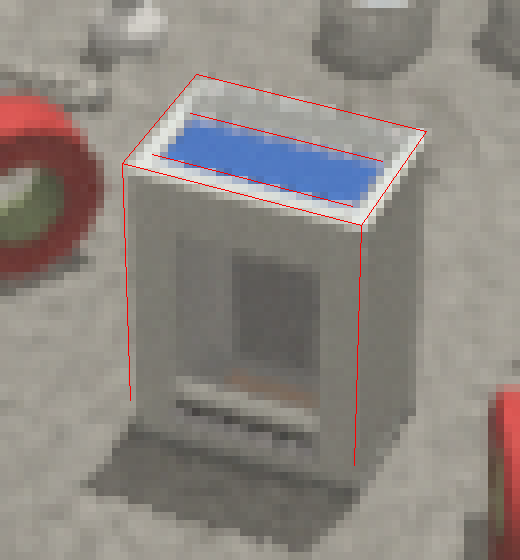

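```bash
cat > edge2.py <<'E'
from edge import *
def pts(n,p,w):
    g=cv2.GaussianBlur(C[n][:,:,2],(0,0),.5)   # red channel: blue flap dark
    ctr=proj(n,W(p,(.008,0,Z)))[0]; out=[]
    for e,(a,b) in enumerate(topE):
        q=proj(n,np.array([W(p,a),W(p,b)])); d=q[1]-q[0];L=np.hypot(*d);d/=L;nn=np.array([-d[1],d[0]])
        if (q.mean(0)-ctr)@nn<0: nn=-nn
        t=np.arange(-w,w+.01,.1)
        for s in np.linspace(.12,.88,14):
            x=q[0]+d*L*s+nn*t[:,None]; pr=map_coordinates(g,[x[:,1],x[:,0]],order=1)
            gr=-np.gradient(pr,.1); i=gr.argmax()
            if gr[i]<15: continue
            wv=np.clip(gr,0,None)*(np.abs(t-t[i])<1.); o=(wv*t).sum()/wv.sum()
            out.append((n,e,s,q[0]+d*L*s+nn*o,nn))
    return out
def solve2(views,p,edges=(0,1,2,3)):
    p=np.array(p)
    for k in range(8):
        ob=[o for n in views for o in pts(n,p,3 if k<3 else 2) if o[1] in edges]
        def f(pp):
            ln={(n,e):proj(n,np.array([W(pp,topE[e][0]),W(pp,topE[e][1])])) for n in views for e in range(4)}
            return np.array([(ln[n,e][0]+(ln[n,e][1]-ln[n,e][0])*s-pt)@nn for n,e,s,pt,nn in ob])
        r=least_squares(f,p,loss="soft_l1",f_scale=.3,x_scale=[.01,.01,.1]); p=r.x
    v=f(p); return p,{(n,e):(round(np.median([x for x,o in zip(v,ob) if o[0]==n and o[1]==e]),2),sum(o[0]==n and o[1]==e for o in ob)) for n in views for e in edges}
E
python3 - <<'E'
from edge2 import *
for v in (["top"],["scene"],["top","scene"]):
    for y in (.07,.1,.13):
        p,o=solve2(v,(.507,-.0468,y)); print(v,np.round(p,4))
    print(o)
for n in("scene","top"):
    im=cv2.imread(f"pics/{n}0.png"); k=8; r=(165,235,285,350) if n=="scene" else (175,225,275,340)
    big=cv2.resize(im[r[0]:r[1],r[2]:r[3]],None,fx=k,fy=k,interpolation=cv2.INTER_NEAREST)
    pp,_=solve2([n],(.507,-.0468,.1))
    for a,b in E[n]+[((-.016,-.042,Z),(-.016,.042,Z)),((.0175,-.041,Z-.001),(.0175,.041,Z-.001))]:
        q=(proj(n,np.array([W(pp,a),W(pp,b)]))+.5-[r[2],r[0]])*k; cv2.line(big,tuple(q[0].astype(int).tolist()),tuple(q[1].astype(int).tolist()),(0,0,255),1)
    cv2.imwrite(f"pics/{n}f.png",big)
E
```

```text
['top'] [ 0.5078 -0.0469  0.1191]
['top'] [ 0.5078 -0.0469  0.1197]
['top'] [ 0.5078 -0.0469  0.1191]
{('top', 0): (np.float64(0.06), 14), ('top', 1): (np.float64(0.01), 14), ('top', 2): (np.float64(0.24), 14), ('top', 3): (np.float64(0.17), 14)}
['scene'] [ 0.5048 -0.0498  0.1241]
['scene'] [ 0.5048 -0.0498  0.1241]
['scene'] [ 0.5048 -0.0498  0.1235]
{('scene', 0): (np.float64(-0.11), 14), ('scene', 1): (np.float64(-0.97), 6), ('scene', 2): (np.float64(-0.06), 14), ('scene', 3): (np.float64(-0.06), 14)}
['top', 'scene'] [ 0.5076 -0.0478  0.1201]
['top', 'scene'] [ 0.5076 -0.0478  0.1201]
['top', 'scene'] [ 0.5076 -0.0478  0.1201]
{('top', 0): (np.float64(0.13), 14), ('top', 1): (np.float64(-0.04), 14), ('top', 2): (np.float64(0.54), 14), ('top', 3): (np.float64(-0.15), 14), ('scene', 0): (np.float64(-0.74), 14), ('scene', 1): (np.float64(-0.38), 6), ('scene', 2): (np.float64(-0.5), 14), ('scene', 3): (np.float64(0.37), 14)}
```

View pics/topf.png

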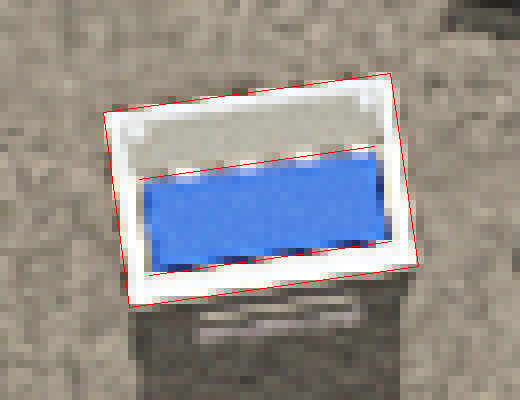

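View pics/scenef.png

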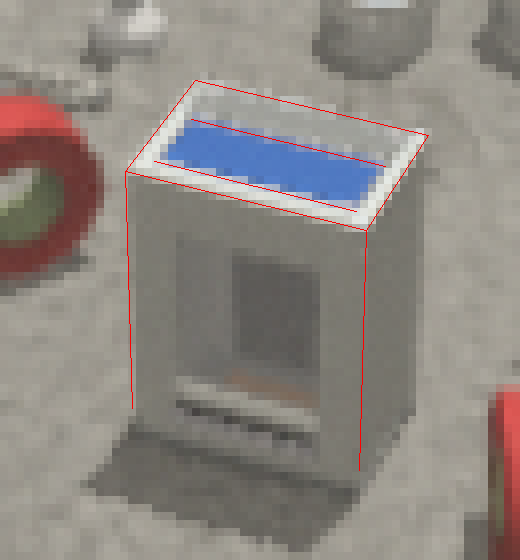

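```bash
python3 -c "
from h import *
goto([.5077,-.046,.215],.12)"
```

```text
t 9.72 p [515.5 -53.4 426.7] tip z 244.7 yaw_y 0.11 xax [ 0.  0. -1.] F [ 0.3  0.7 -1. ] w 27.9
shift now-frame mm [29.7 -6.9 -8.3] after-turn frame [29.7 -6.9 -8.3] rotvec [-0.01 -0.   -0.  ]
```

```bash
python3 -m crank '[0,-3.5,-4,-0.01,0,0,20, 0,-3.5,-4,0,0,0,20, 15,0,0,0,0,0,20, 15,0,0,0,0,0,20, 0,0,0,0,0,0,20]' 30
python3 -m crank '[0,0,0,0,0,0,20, 0,0,0,0,0,0,20, 0,0,0,0,0,0,20, 0,0,0,0,0,0,20, 0,0,0,0,0,0,20]'
python3 - <<'E'
from h import *
goto([.5077,-.046,.19],.12)
im=ctrl.get_image("scene")[130:240,270:380,::-1]
cv2.imwrite("pics/s7.png",cv2.resize(im,None,fx=5,fy=5,interpolation=cv2.INTER_CUBIC))
E
```

```text
time: 10.35
position: [0.507, -0.0463, 0.3946]
tool_rot: [1.119, 1.266, -1.123]
ft_force: [-0.2, 0.5, -1.0]
grip_width: 0.322
time: 10.98
position: [0.5077, -0.0463, 0.3969]
tool_rot: [1.12, 1.263, -1.12]
ft_force: [-0.0, 0.1, -2.4]
grip_width: 0.323
t 10.97 p [507.7 -46.3 396.9] tip z 214.9 yaw_y 0.12 xax [ 0.  0. -1.] F [-0.   0.1 -2.4] w 28.1
shift now-frame mm [24.9  0.1 -0.3] after-turn frame [24.9  0.1 -0.3] rotvec [ 0. -0. -0.]
```

View pics/s7.png

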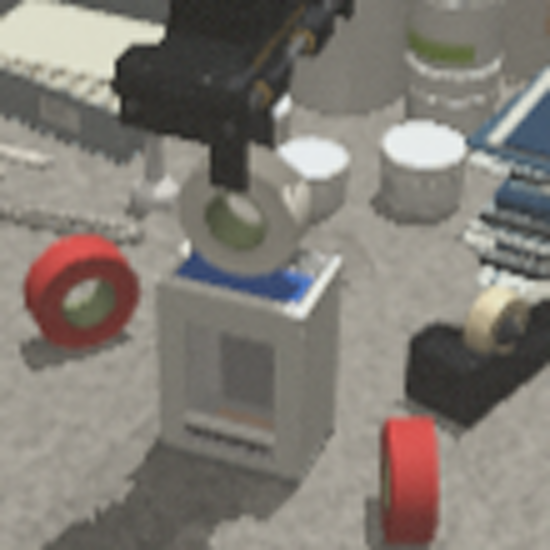

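```bash
python3 -m crank '[2,0,0,0,0,0,20, 2,0,0,0,0,0,20, 2,0,0,0,0,0,20, 2,0,0,0,0,0,20, 2,0,0,0,0,0,20]' 35
python3 -m crank '[2,0,0,0,0,0,20, 2,0,0,0,0,0,20, 1,0,0,0,0,0,20, 0,0,0,0,0,0,20, 0,0,0,0,0,0,20]'
python3 -c "
from h import *
show()"
```

```text
time: 11.65
position: [0.5076, -0.0463, 0.3866]
tool_rot: [1.12, 1.264, -1.12]
ft_force: [-0.9, 0.6, -2.0]
grip_width: 0.322
time: 12.28
position: [0.5076, -0.0465, 0.3836]
tool_rot: [1.121, 1.263, -1.12]
ft_force: [-3.9, -0.1, 9.7]
grip_width: 0.32
t 12.28 p [507.6 -46.5 383.6] tip z 201.6 yaw_y 0.12 xax [ 0.001  0.001 -1.   ] F [-3.9 -0.1  9.7] w 27.8
```

```bash
python3 -m crank '[1,-0.5,0,0,0,0,20, 1,0,0,0,0,0,20, 0,0,0,0,0,0,20, 0,0,0,0,0,0,20, 0,0,0,0,0,0,20]' 45
python3 - <<'E'
from h import *
s,_=show();print(np.round(s["torque"],2))
im=ctrl.get_image("scene")[130:240,270:380,::-1]
cv2.imwrite("pics/s8.png",cv2.resize(im,None,fx=5,fy=5,interpolation=cv2.INTER_CUBIC))
E
```

```text
time: 12.9
position: [0.5075, -0.0466, 0.3824]
tool_rot: [1.122, 1.262, -1.118]
ft_force: [-4.7, -0.1, 12.5]
grip_width: 0.319
t 12.9 p [507.5 -46.6 382.4] tip z 200.4 yaw_y 0.12 xax [ 0.002  0.001 -1.   ] F [-4.7 -0.1 12.5] w 27.8
[-0.03  1.01  0.02]
```

View pics/s8.png

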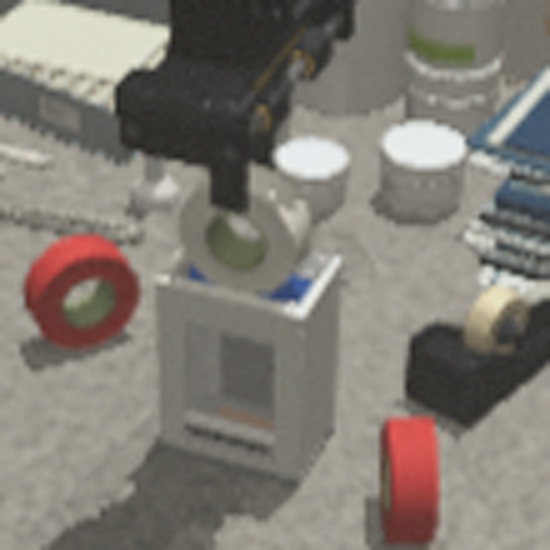

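Moments put the contact about 11 mm towards the hinge side, i.e. the flap near its hinge or the rear rim. I'll shift the roll towards the front wall.

```bash
python3 -m crank '[-4,0,0,0,0,0,20, 0,-1.5,0,0,0,0,20, 2,0,0,0,0,0,20, 2,0,0,0,0,0,20, 0,0,0,0,0,0,20]' 45
python3 -c "
from h import *
s,_=show();print(np.round(s['torque'],2))"
```

```text
time: 13.58
position: [0.506, -0.0467, 0.3816]
tool_rot: [1.122, 1.262, -1.119]
ft_force: [-2.8, 0.1, 8.7]
grip_width: 0.318
t 13.57 p [506.  -46.7 381.6] tip z 199.6 yaw_y 0.12 xax [ 0.002  0.001 -1.   ] F [-2.8  0.1  8.7] w 27.7
[-0.11  0.77 -0.02]
```

```bash
python3 -m crank '[1,0,0,0,0,0,20, 1,0,0,0,0,0,20, 0,0,0,0,0,0,20, 0,0,0,0,0,0,20, 0,0,0,0,0,0,20]' 45
python3 -c "
from h import *
s,_=show();print(np.round(s['torque'],2))"
```

```text
time: 14.2
position: [0.5058, -0.0468, 0.3789]
tool_rot: [1.121, 1.263, -1.12]
ft_force: [-2.2, 0.1, 6.9]
grip_width: 0.318
t 14.2 p [505.8 -46.8 378.9] tip z 196.9 yaw_y 0.12 xax [ 0.001  0.    -1.   ] F [-2.2  0.1  6.9] w 27.7
[-0.1   0.76 -0.06]
```

Force drops while the roll goes deeper, so it is entering. I'll keep going down.

```bash
python3 -m crank '[1.5,0,0,0,0,0,20, 1.5,0,0,0,0,0,20, 1.5,0,0,0,0,0,20, 1.5,0,0,0,0,0,20, 0,0,0,0,0,0,20]' 45
python3 -c "
from h import *
s,_=show();print(np.round(s['torque'],2))"
```

```text
time: 14.82
position: [0.5058, -0.0468, 0.3723]
tool_rot: [1.121, 1.263, -1.12]
ft_force: [-0.6, -0.7, 4.9]
grip_width: 0.319
t 14.82 p [505.8 -46.8 372.3] tip z 190.3 yaw_y 0.12 xax [ 0.001  0.    -1.   ] F [-0.6 -0.7  4.9] w 27.8
[-0.2   0.39 -0.09]
```

```bash
python3 -m crank '[4,0,0,0,0,0,20, 4,0,0,0,0,0,20, 4,0,0,0,0,0,20, 4,0,0,0,0,0,20, 0,0,0,0,0,0,20]' 45
python3 -c "
from h import *
s,_=show();print(np.round(s['torque'],2))"
```

```text
time: 15.45
position: [0.5058, -0.0463, 0.355]
tool_rot: [1.121, 1.263, -1.12]
ft_force: [3.1, 0.1, -3.2]
grip_width: 0.318
t 15.45 p [505.8 -46.3 355. ] tip z 173.0 yaw_y 0.12 xax [ 0.  0. -1.] F [ 3.1  0.1 -3.2] w 27.7
[-0.03 -0.7  -0.17]
```

```bash
python3 -m crank '[3,0,0,0,0,0,20, 3,0,0,0,0,0,20, 3,0,0,0,0,0,20, 3,0,0,0,0,0,20, 0,0,0,0,0,0,20]' 45
python3 -c "
from h import *
s,_=show();print(np.round(s['torque'],2))"
```

```text
time: 16.08
position: [0.5058, -0.0464, 0.3434]
tool_rot: [1.121, 1.263, -1.12]
ft_force: [4.5, -0.1, -1.4]
grip_width: 0.321
t 16.07 p [505.8 -46.4 343.4] tip z 161.4 yaw_y 0.12 xax [ 0.001  0.    -1.   ] F [ 4.5 -0.1 -1.4] w 27.9
[-0.   -0.88 -0.25]
```

```bash
python3 -m crank '[3,0.5,0,0,0,0,20, 3,0,0,0,0,0,20, 3,0,0,0,0,0,20, 3,0,0,0,0,0,20, 0,0,0,0,0,0,20]' 45
python3 - <<'E'
from h import *
s,_=show();print(np.round(s['torque'],2))
im=ctrl.get_image("scene")[130:240,270:380,::-1]
cv2.imwrite("pics/s9.png",cv2.resize(im,None,fx=5,fy=5,interpolation=cv2.INTER_CUBIC))
E
```

```text
time: 16.7
position: [0.506, -0.0465, 0.3315]
tool_rot: [1.12, 1.264, -1.121]
ft_force: [1.5, -0.1, 2.3]
grip_width: 0.321
t 16.7 p [506.  -46.5 331.5] tip z 149.5 yaw_y 0.12 xax [-0.  0. -1.] F [ 1.5 -0.1  2.3] w 28.0
[-0.01 -0.28 -0.27]
```

View pics/s9.png

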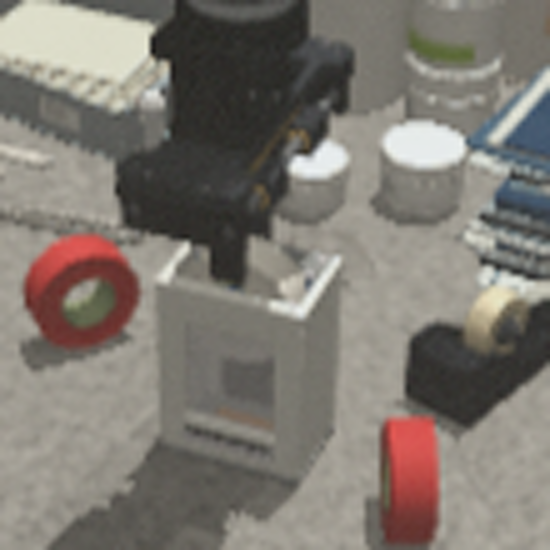

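```bash
python3 -m crank '[2,0,0,0,0,0,20, 2,0,0,0,0,0,20, 2,0,0,0,0,0,20, 0,0,0,0,0,0,20, 0,0,0,0,0,0,20]' 45
python3 -c "
from h import *
s,_=show();print(np.round(s['torque'],2))"
```

```text
time: 17.38
position: [0.5061, -0.0467, 0.3258]
tool_rot: [1.12, 1.264, -1.121]
ft_force: [0.3, -0.9, 3.0]
grip_width: 0.32
t 17.38 p [506.1 -46.7 325.8] tip z 143.8 yaw_y 0.12 xax [-0. -0. -1.] F [ 0.3 -0.9  3. ] w 27.8
[-0.15  0.1  -0.31]
```

```bash
python3 -m crank '[0,0,0,0,0,0,40, 0,0,0,0,0,0,60, 0,0,0,0,0,0,60, 0,0,0,0,0,0,60, 0,0,0,0,0,0,60]' 20
python3 -c "
from h import *
s,_=show();print(np.round(s['torque'],2))"
```

```text
time: 18.0
position: [0.5061, -0.0465, 0.3257]
tool_rot: [1.12, 1.264, -1.12]
ft_force: [0.3, -0.1, -0.6]
grip_width: 0.68
t 18.0 p [506.1 -46.5 325.7] tip z 143.7 yaw_y 0.12 xax [-0.  0. -1.] F [ 0.3 -0.1 -0.6] w 59.2
[-0.11  0.05  0.02]
```

```bash
python3 -m crank '[-10,0,0,0,0,0,60, -15,0,0,0,0,0,60, -20,0,0,0,0,0,60, -15,0,0,0,0,0,60, 0,0,0,0,0,0,60]' 20
python3 - <<'E'
from h import *
s,_=show();print(np.round(s['joint_positions'],2))
im=ctrl.get_image("scene")[130:240,270:380,::-1]
cv2.imwrite("pics/s10.png",cv2.resize(im,None,fx=5,fy=5,interpolation=cv2.INTER_CUBIC))
E
```

```text
time: 18.62
position: [0.5066, -0.0466, 0.3875]
tool_rot: [1.122, 1.261, -1.118]
ft_force: [-0.7, -0.6, 0.6]
grip_width: 0.691
t 18.62 p [506.6 -46.6 387.5] tip z 205.5 yaw_y 0.12 xax [ 0.003  0.001 -1.   ] F [-0.7 -0.6  0.6] w 60.1
[-0.46  0.02  0.5   1.84 -0.01  1.28  0.17]
```

View pics/s10.png

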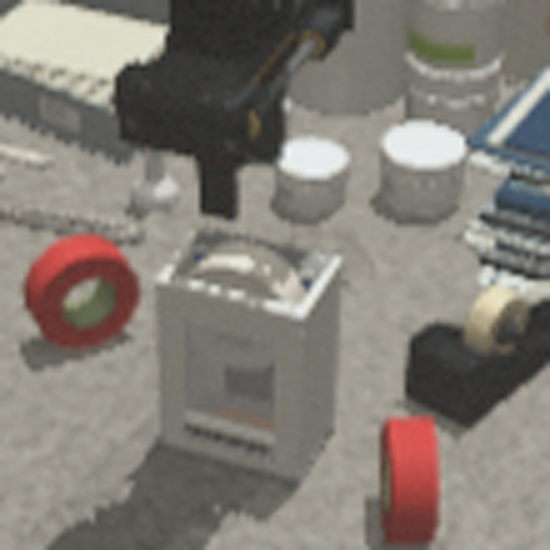

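```bash
python3 -m crank '[0,0,0,0.175,0,0,0, 0,0,0,0.175,0,0,0, 0,0,0,0.175,0,0,0, 0,0,0,0.175,0,0,0, 0,0,0,0.175,0,0,0]' 20
python3 -m crank '[0,0,0,0.175,0,0,0, 0,0,0,0.175,0,0,0, 0,0,0,0.175,0,0,0, 0,0,0,0.17,0,0,0, 0,0,0,0,0,0,0]' 20
python3 - <<'E'
from h import *
goto([.506,-.0467,.165],.12-np.pi/2)
im=ctrl.get_image("scene")[130:240,270:380,::-1]
cv2.imwrite("pics/s11.png",cv2.resize(im,None,fx=5,fy=5,interpolation=cv2.INTER_CUBIC))
E
```

```text
time: 19.3
position: [0.5058, -0.0464, 0.3848]
tool_rot: [1.742, 0.748, -1.745]
ft_force: [-0.6, -0.1, -0.1]
grip_width: 0.208
time: 19.92
position: [0.5059, -0.0464, 0.385]
tool_rot: [2.156, 0.132, -2.16]
ft_force: [-0.6, -0.3, 0.8]
grip_width: 0.005
t 19.93 p [505.9 -46.4 385. ] tip z 203.0 yaw_y -1.448 xax [-0.001 -0.    -1.   ] F [-0.6 -0.3  0.8] w 0.4
shift now-frame mm [38.   0.3 -0.1] after-turn frame [38.   0.3 -0.1] rotvec [0.003 0.001 0.   ]
```

View pics/s11.png

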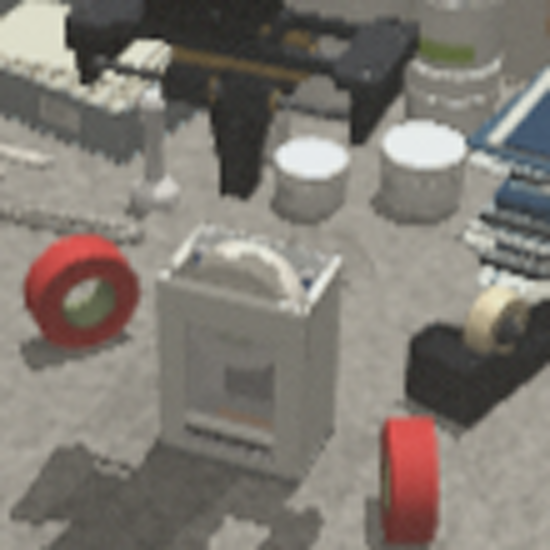

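```bash
python3 -m crank '[15,0,0,0,0,0,0, 15,0,0,0,0,0,0, 8,0,0,0,0,0,0, 0,0,0,0,0,0,0, 0,0,0,0,0,0,0]' 20
python3 -m crank '[3,0,0,0,0,0,0, 3,0,0,0,0,0,0, 3,0,0,0,0,0,0, 3,0,0,0,0,0,0, 0,0,0,0,0,0,0]' 20
python3 -c "
from h import *
s,_=show();print(np.round(s['torque'],2))"
```

```text
time: 20.6
position: [0.5063, -0.0465, 0.348]
tool_rot: [2.16, 0.131, -2.158]
ft_force: [0.6, -0.7, -0.2]
grip_width: 0.004
time: 21.22
position: [0.5062, -0.0465, 0.3358]
tool_rot: [2.159, 0.13, -2.159]
ft_force: [-0.9, -0.6, 1.4]
grip_width: 0.006
t 21.23 p [506.2 -46.5 335.8] tip z 153.8 yaw_y -1.45 xax [ 0. -0. -1.] F [-0.9 -0.6  1.4] w 0.5
[-0.16  0.18 -0.03]
```

```bash
python3 -m crank '[3,0,0,0,0,0,0, 3,0,0,0,0,0,0, 3,0,0,0,0,0,0, 3,0,0,0,0,0,0, 0,0,0,0,0,0,0]' 20
python3 -c "
from h import *
s,_=show();print(np.round(s['torque'],2))"
python3 -m crank '[3,0,0,0,0,0,0, 3,0,0,0,0,0,0, 3,0,0,0,0,0,0, 3,0,0,0,0,0,0, 0,0,0,0,0,0,0]' 20
python3 -c "
from h import *
s,_=show();print(np.round(s['torque'],2))"
```

```text
time: 21.85
position: [0.5062, -0.0464, 0.3233]
tool_rot: [2.159, 0.13, -2.159]
ft_force: [0.1, -0.4, 1.2]
grip_width: 0.006
t 21.85 p [506.2 -46.4 323.3] tip z 141.3 yaw_y -1.45 xax [-0. -0. -1.] F [ 0.1 -0.4  1.2] w 0.5
[-0.05  0.13  0.01]
time: 22.48
position: [0.5061, -0.0465, 0.3113]
tool_rot: [2.159, 0.13, -2.159]
ft_force: [0.3, 0.5, 0.9]
grip_width: 0.005
t 22.48 p [506.1 -46.5 311.3] tip z 129.3 yaw_y -1.45 xax [-0. -0. -1.] F [0.3 0.5 0.9] w 0.4
[-0.07  0.11 -0.01]
```

```bash
python3 -m crank '[3,0,0,0,0,0,0, 3,0,0,0,0,0,0, 3,0,0,0,0,0,0, 3,0,0,0,0,0,0, 0,0,0,0,0,0,0]' 20
python3 -c "
from h import *
im=ctrl.get_image('scene')[130:240,270:380,::-1]
cv2.imwrite('pics/s12.png',cv2.resize(im,None,fx=5,fy=5,interpolation=cv2.INTER_CUBIC))
s,_=show();print(np.round(s['torque'],2))"
```

```text
time: 23.1
position: [0.5061, -0.0464, 0.2993]
tool_rot: [2.159, 0.131, -2.159]
ft_force: [1.2, -0.1, 0.9]
grip_width: 0.007
t 23.15 p [506.1 -46.4 299.3] tip z 117.3 yaw_y -1.45 xax [-0. -0. -1.] F [-0.1  0.4  0.6] w 0.8
[-0.07  0.05  0.09]
```

View pics/s12.png

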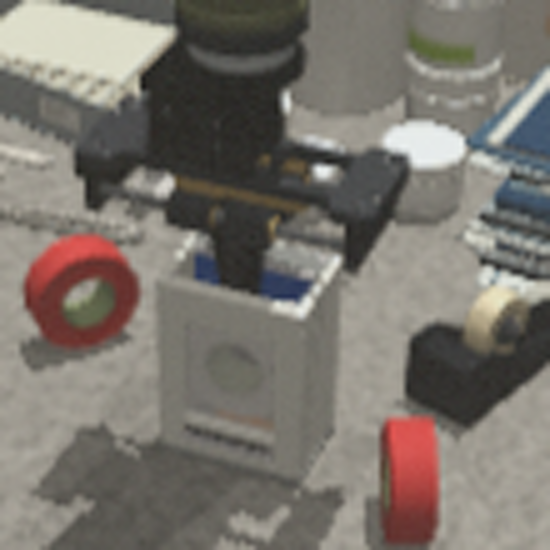

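```bash
cat > f.py <<'E'
from h import *
F=[]
s=ctrl.get_state()
print("tipz",round((s["position"][2]-.182)*1e3,2),"Fz",round(s["ft_force"][2],1),"Ty",round(s["torque"][1],2),"t",s["time"])
E
python3 -m crank '[3,0,0,0,0,0,0, 3,0,0,0,0,0,0, 3,0,0,0,0,0,0, 0,0,0,0,0,0,0, 0,0,0,0,0,0,0]' 20; python3 f.py
python3 -m crank '[1,0,0,0,0,0,0, 1,0,0,0,0,0,0, 1,0,0,0,0,0,0, 0,0,0,0,0,0,0, 0,0,0,0,0,0,0]' 20; python3 f.py
```

```text
time: 23.78
position: [0.506, -0.0464, 0.2903]
tool_rot: [2.159, 0.131, -2.16]
ft_force: [-0.8, 0.1, 0.3]
grip_width: 0.007
tipz 108.33 Fz 0.3 Ty 0.16 t 23.775
time: 24.4
position: [0.506, -0.0465, 0.2876]
tool_rot: [2.159, 0.131, -2.16]
ft_force: [-2.1, -0.5, 2.1]
grip_width: 0.007
tipz 105.62 Fz 2.1 Ty 0.55 t 24.4
```

```bash
python3 -m crank '[0.5,0,0,0,0,0,0, 0.5,0,0,0,0,0,0, 0.5,0,0,0,0,0,0, 0.5,0,0,0,0,0,0, 0,0,0,0,0,0,0]' 20; python3 f.py
```

```text
time: 25.02
position: [0.506, -0.0465, 0.2856]
tool_rot: [2.159, 0.131, -2.16]
ft_force: [-3.3, -0.2, 3.1]
grip_width: 0.003
tipz 103.59 Fz 3.1 Ty 0.7 t 25.025
```

```bash
python3 -m crank '[0.5,0,0,0,0,0,0, 0.5,0,0,0,0,0,0, 0.5,0,0,0,0,0,0, 0,0,0,0,0,0,0, 0,0,0,0,0,0,0]' 20; python3 f.py
```

```text
time: 25.65
position: [0.5061, -0.0465, 0.2841]
tool_rot: [2.159, 0.131, -2.159]
ft_force: [-1.7, -0.6, 2.3]
grip_width: 0.003
tipz 102.11 Fz 2.3 Ty 0.88 t 25.65
```

```bash
python3 -m crank '[0.5,0,0,0,0,0,0, 0.5,0,0,0,0,0,0, 0.5,0,0,0,0,0,0, 0,0,0,0,0,0,0, 0,0,0,0,0,0,0]' 20; python3 f.py
```

```text
time: 26.28
position: [0.5061, -0.0465, 0.2827]
tool_rot: [2.159, 0.131, -2.159]
ft_force: [-3.8, 0.1, 2.0]
grip_width: 0.006
tipz 100.71 Fz 2.0 Ty 0.85 t 26.275
```

```bash
python3 -m crank '[0.5,0,0,0,0,0,0, 0.5,0,0,0,0,0,0, 0.5,0,0,0,0,0,0, 0,0,0,0,0,0,0, 0,0,0,0,0,0,0]' 20; python3 f.py
```

```text
time: 26.9
position: [0.5061, -0.0465, 0.2812]
tool_rot: [2.159, 0.131, -2.159]
ft_force: [-3.4, -0.3, 2.6]
grip_width: 0.005
tipz 99.21 Fz 2.6 Ty 0.85 t 26.9
```

```bash
python3 -m crank '[0.5,0,0,0,0,0,0, 0.5,0,0,0,0,0,0, 0.5,0,0,0,0,0,0, 0,0,0,0,0,0,0, 0,0,0,0,0,0,0]' 20; python3 f.py
```

```text
time: 27.52
position: [0.5061, -0.0465, 0.2797]
tool_rot: [2.159, 0.131, -2.159]
ft_force: [-2.9, -0.2, 2.7]
grip_width: 0.005
tipz 97.69 Fz 2.7 Ty 0.82 t 27.525
```

```bash
python3 -m crank '[0.5,0,0,0,0,0,0, 0.5,0,0,0,0,0,0, 0.5,0,0,0,0,0,0, 0,0,0,0,0,0,0, 0,0,0,0,0,0,0]' 20; python3 f.py
```

```text
time: 28.15
position: [0.5062, -0.0465, 0.2785]
tool_rot: [2.159, 0.131, -2.159]
ft_force: [-4.6, -1.4, 4.8]
grip_width: 0.006
tipz 96.53 Fz 4.8 Ty 1.01 t 28.15
```

```bash
python3 -m crank '[0.5,0,0,0,0,0,0, 0.5,0,0,0,0,0,0, 0.5,0,0,0,0,0,0, 0,0,0,0,0,0,0, 0,0,0,0,0,0,0]' 20; python3 f.py
```

```text
time: 28.78
position: [0.5062, -0.0466, 0.2773]
tool_rot: [2.159, 0.131, -2.159]
ft_force: [-4.9, -0.2, 8.2]
grip_width: 0.005
tipz 95.34 Fz 8.2 Ty 1.25 t 28.775
```

Seat touched at tip z ≈ 96.6 mm (43.4 mm below the mouth). I'll press to about 4 mm.

```bash
python3 -m crank '[0.5,0,0,0,0,0,0, 0.5,0,0,0,0,0,0, 0.5,0,0,0,0,0,0, 0,0,0,0,0,0,0, 0,0,0,0,0,0,0]' 20; python3 f.py
```

```text
time: 29.4
position: [0.5063, -0.0466, 0.2762]
tool_rot: [2.16, 0.131, -2.159]
ft_force: [-6.0, -1.4, 9.2]
grip_width: 0.007
tipz 94.22 Fz 9.2 Ty 1.44 t 29.4
```

```bash
python3 -m crank '[0.5,0,0,0,0,0,0, 0.5,0,0,0,0,0,0, 0.5,0,0,0,0,0,0, 0,0,0,0,0,0,0, 0,0,0,0,0,0,0]' 20; python3 f.py
```

```text
time: 30.02
position: [0.5065, -0.0467, 0.2752]
tool_rot: [2.16, 0.131, -2.158]
ft_force: [-5.9, -1.8, 12.8]
grip_width: 0.008
tipz 93.17 Fz 12.8 Ty 1.63 t 30.025
```

```bash
python3 -m crank '[0.4,0,0,0,0,0,0, 0.4,0,0,0,0,0,0, 0,0,0,0,0,0,0, 0,0,0,0,0,0,0, 0,0,0,0,0,0,0]' 20; python3 f.py
python3 -m crank '[-2,0,0,0,0,0,0, -5,0,0,0,0,0,0, -10,0,0,0,0,0,0, -20,0,0,0,0,0,0, -30,0,0,0,0,0,0]' 20
python3 -m crank '[-30,0,0,0,0,0,0, -30,0,0,0,0,0,0, -30,0,0,0,0,0,0, 0,0,0,0,0,0,0, 0,0,0,0,0,0,0]' 20; python3 f.py
python3 - <<'E'
from h import *
im=ctrl.get_image("scene")[130:240,270:380,::-1]
cv2.imwrite("pics/s13.png",cv2.resize(im,None,fx=5,fy=5,interpolation=cv2.INTER_CUBIC))
E
```

```text
time: 30.65
position: [0.5066, -0.0468, 0.2746]
tool_rot: [2.161, 0.131, -2.158]
ft_force: [-6.3, -0.5, 13.5]
grip_width: 0.006
tipz 92.64 Fz 13.5 Ty 1.68 t 30.65
time: 31.28
position: [0.5065, -0.0462, 0.3406]
tool_rot: [2.16, 0.131, -2.158]
ft_force: [0.8, 0.1, 1.4]
grip_width: 0.003
time: 31.9
position: [0.5063, -0.0463, 0.43]
tool_rot: [2.161, 0.131, -2.158]
ft_force: [-0.5, -0.5, -0.6]
grip_width: 0.004
tipz 247.98 Fz -0.6 Ty 0.22 t 31.9
```

View pics/s13.png

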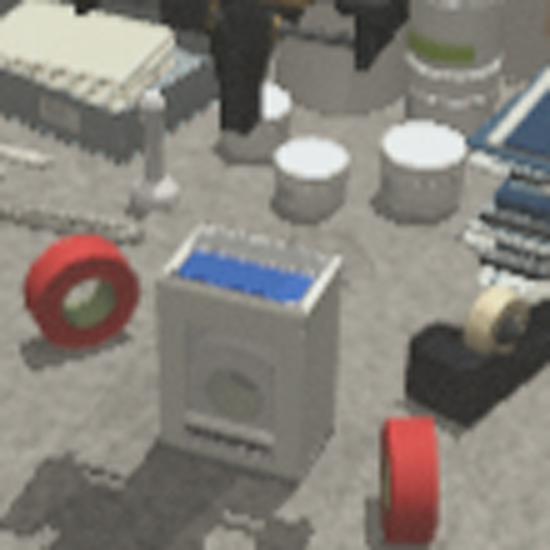

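The flap is shut again, with an all-blue level top at crop (245,275). The roll's green core shows in the window at (232,388). One last look at the whole scene, then I'll hand in.

```bash
python3 - <<'E'
from h import *
a=ctrl.get_image("scene");cv2.imwrite("pics/sF.png",a[:,:,::-1])
E
```

```text
(no output)
```

View pics/sF.png

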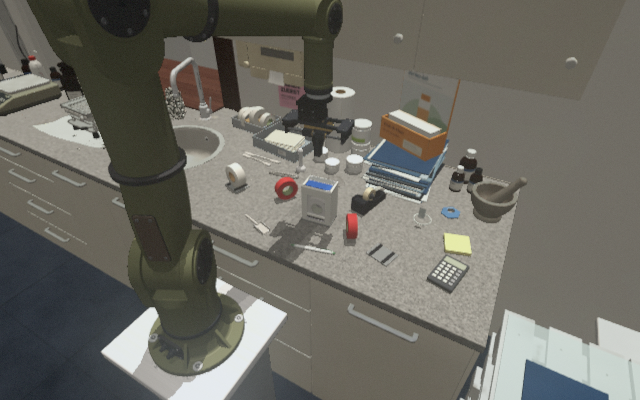

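The wide roll (235,175), red rolls, pen, scoop, pad and calculator all look unmoved. The right-hand cradle is empty and the dispenser is closed.

```bash
python3 -c "
from bench import ctrl
print(ctrl.get_state()['time']);ctrl.close_job()"
```

```text
32.0
the job is handed in; nothing more can be done
```

The green-core narrow roll is in the dispenser, on the sprung seat, and the flap has sprung shut above it. I handed the job in at 32.0 s of the 58 s allowed.

- **Loading:** I took the roll from the right-hand cradle and pushed it through the flap until the fingertips were about 4 mm above the dispenser's top. Then I let go, turned the shut fingers a quarter turn and pushed the roll down. On the first try at the mouth the force rose to about 14 N. I judged the contact to be near the hinge side, moved the roll about 2 mm towards the front wall, and it then went in with falling force.
- **Seat:** The roll touched it with its top about 43.4 mm below the mouth. I pressed it about 4 mm by position and 3.4 mm by force, peaking at 13.5 N including brake and flap. That is inside the 2 to 6.5 mm window.
- **Last checks:** After I withdrew, the camera showed the flap level and shut and the green core in the window. The other things look unmoved by eye in the scene picture; I did not measure them. The fingers are clear of everything, and the force reading is about zero.
- **Disagreement:** The two cameras placed the dispenser about 3 mm apart, so I used the felt forces to settle the final alignment.

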